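# Tuning check of a wooden tongue drum

### The arm

A 6-joint arm with a two-finger parallel gripper is mounted at the origin on the work surface. World frame = base frame: x ahead of the robot, y to its left, z up, the work surface at z = 0. Lengths are in mm, angles in rad, forces in N, time in s.
With the tool pointing down it reaches from about 275 to 750 mm from the base axis. Payload 10.2 kg.
Tool frame: the origin (TCP) lies midway between the tips of the shut fingers; the grasp point (between the pads) lies 19 mm behind it; z points along the fingers, y is the line along which they close (so a half turn about z gives the same grasp; the last joint's range is limited). The gripper opens to 85 mm and grips with 20 to 120 N. Pads are 22 mm wide; open, the fingers measure 114 mm over their backs; the gripper's body (76 mm by 85 mm) begins 54 mm behind the grasp point. The pads swing forward as they close: fully open they stand 13 mm farther back than shut.
Start: joints at [-1.447, 0.313, 1.498, -0, 1.331, -0.223], TCP at [178.43, -493.755, 195.294] pointing down, gripper open.
Joint ranges: [-2.94, 2.94], [-0.97, 2.17], [0.19, 2.56], [-1.23, 4.37], [0.02, 3.11], [-2.88, 2.88]. Speed limits (rad/s): [2.39, 2.39, 3.01, 3.14, 3.14, 3.14].

### API

Orientations are given as a unit quaternion [w, x, y, z].
In Python, from rig import ctrl gives the robot as it stands.
- The arm moves only by the tool arm_command, never from a script. Its argument "increments" is a list of rows, each an object with "dr": the turn, a rotation vector about the tool's x, y, z in units of pi/4 rad (1.0 is pi/4 rad), a list of three; "offset": the shift along the tool's x, y, z in units of 120 mm (1.0 is 120 mm), a list of three; "hand": the opening, from -1 (shut) to 1 (fully open). A call has 1 to 8 rows; each row shifts and turns the commanded pose from where the row before left it, along the tool's axes as they then stand; what a row does not reach is not made up. A row lasts 1/10 s, in which the tool goes at most 50 mm and 8.59 degrees, less where a joint would pass 70% of its speed; a pose out of reach is approached as far as the arm can. A call with a number of a shift or a turn outside -1 to 1 is refused whole. A call with a gripper value outside its range is refused whole. The fingers move at their own pace and stop on an object; "grip_force" is the grip in N (left out, the last holds). Time passes only in rows, so rows that do not move let the fingers close. It gives the time, the measured TCP pose, the force, the opening and the grip force at its end, in the units of the state.
- ctrl.sense(): the state, without advancing time (a new reading comes with each control period).
- ctrl.capture(name): name is "scene" or "side" or "wrist"; returns the picture (400x640x3 uint8, red, green, blue); there is no depth.
- ctrl.camera_info(name): a dict with "K" (3x3 intrinsics, pixels), "dist" ([k1, k2, p1, p2, k3] as OpenCV has them; the pictures are not rectified), "R" (3x3) and "t" (3): a world point X has camera coordinates R X + t. Camera axes: x right, y down, z forward; pixel columns grow to the right and rows downward; lengths in mm; the calibration is good to about 2 mm. A picture is of the moment at which its call begins: read the wrist's pose just before it. camera_info takes no time and is no camera call; for the wrist camera it gives the pose at the moment of the call.
- ctrl.finish_job(): hands the job in; it is judged then, once.
The state is a dict: "time_s": time; "joints": joint angles; "dq": joint speeds; "tau": joint torques, N m; "eef_pos": TCP position; "ee_rot": TCP orientation; "force": force on the tool from outside, world axes, zero at the start; "wrist_torque": the same for the moment, N m; "grip_width": opening from 0.0 (shut) to 1.0 (fully open); "grip_force": force on a finger pad.
Only numpy, scipy, OpenCV 4.12 (cv2) and the standard library are available. Lean on these libraries where they do the work, as an engineer would, in place of code of your own. Each camera call takes 0.05 s, during which the arm holds its last target. There are 200 camera calls.

### The job

Check the tuning of the tongue drum by ear: with a fingertip, lightly tap its four tongues one after another from the lowest note to the highest, that is from the longest tongue to the shortest, and take the hand off the drum after each tap so that the note rings a moment before the next. Tap with the fingers, not with the mallets; do not pick up or shove the drum, and leave the mallets, the tuner and the other wares where they are.

Things in the scene. Friction and masses are not known exactly. Their poses are not given: they have to be found in the camera images.
- drum: Wooden slit tongue drum, a box 330 x 180 mm and 120 mm tall with pale top and dark sides, standing loose on four rubber feet (about 1.8 kg). Origin: centre of its underside; x along its length, y across, z up. It may stand turned any way round. Four flat tongues are sawn free in its top by 6 mm slits, flush with the top, in two rows of two that meet end to end.
- tongue_1: The longest (lowest note) tongue, 165 mm long, 53 mm wide, 10 mm thick: grows from the -x end of the drum, in the +y row, free end 36 mm past the drum's middle, towards +x. Origin: middle of its root, on its upper face; its x axis runs from the root to the free end, z up.
- dot_1 (a point): The playing spot of the longest (lowest note) tongue, on its upper face (120 mm above the table): centre of a dark inlaid dot 16 mm across, midway across the tongue and 22 mm from its free end. Pressed here the tongue springs down 1 mm for each 1.5 N, and springs back when let go.
- tongue_2: The second longest tongue, 140 mm long, 53 mm wide, 10 mm thick: grows from the +x end of the drum, in the -y row, free end 11 mm past the drum's middle, towards -x. Origin: middle of its root, on its upper face; its x axis runs from the root to the free end, z up.
- dot_2 (a point): The playing spot of the second longest tongue, on its upper face (same height as the others): centre of a dark inlaid dot 16 mm across, midway across the tongue and 22 mm from its free end. Pressed here the tongue springs down 1 mm for each 1.5 N, and springs back when let go.
- tongue_3: The third longest tongue, 112 mm long, 53 mm wide, 10 mm thick: grows from the -x end of the drum, in the -y row, free end 17 mm short of the drum's middle. Origin: middle of its root, on its upper face; its x axis runs from the root to the free end, z up.
- dot_3 (a point): The playing spot of the third longest tongue, on its upper face (same height as the others): centre of a dark inlaid dot 16 mm across, midway across the tongue and 22 mm from its free end. Pressed here the tongue springs down 1 mm for each 1.5 N, and springs back when let go.
- tongue_4: The shortest (highest note) tongue, 87 mm long, 53 mm wide, 10 mm thick: grows from the +x end of the drum, in the +y row, free end 42 mm short of the drum's middle. Origin: middle of its root, on its upper face; its x axis runs from the root to the free end, z up.
- dot_4 (a point): The playing spot of the shortest (highest note) tongue, on its upper face (same height as the others): centre of a dark inlaid dot 16 mm across, midway across the tongue and 22 mm from its free end. Pressed here the tongue springs down 1 mm for each 1.5 N, and springs back when let go.
- mallet_a: Drum mallet, red ball head, cork grip, 231 mm long and 24 mm thick, lying on the table along a long side of the drum. Origin: underside, near the middle; x towards the head.
- mallet_b: Drum mallet like the other, blue head, lying across one end of the drum.
- tuner: Grey pocket tuner with a green screen, 98 mm wide, 64 mm tall, 34 mm deep, standing on the table by the other long side of the drum. Origin: centre of its underside.
- jar: Turned lidded wooden jar, 104 mm across, 96 mm tall. Origin: centre of its underside.
- mortar: Wooden mortar, 90 mm across, with its pestle standing in it, 131 mm tall in all. Origin: centre of its underside.
- bird: Carved wooden bird on a round base 52 mm across, 112 mm tall. Origin: centre of its underside.
- candlestick: Twisted wooden candlestick with a white top, 84 mm across, 170 mm tall. Origin: centre of its underside.
- chisel: Carving chisel, pale handle and steel blade, about 270 mm long, 24 mm thick, lying on the table. Origin: underside, near the middle; x towards the blade's edge.
Things that resemble listed ones, but are neither listed nor needed, are in the scene too. What is shaped like the mortar but purple is not meant.

How it is judged (in metres and radians):
On the way, in this order (a step that is already met when the one before it is completed fails the run):
1. a fingertip taps the longest (lowest note) tongue, and no other tongue (over 0.5 N) (contact force between the fingers and tongue_1 above 0.5 N and contact force between the fingers and tongue_2 below 0.1 N and contact force between the fingers and tongue_3 below 0.1 N and contact force between the fingers and tongue_4 below 0.1 N), for 0.02 s.
2. the hand is off the drum again and the note rings for 0.2 s (contact force between each of the fingers, the arm and drum below 0.05 N), for 0.2 s.
3. a fingertip taps the second longest tongue, and no other tongue (over 0.5 N) (contact force between the fingers and tongue_2 above 0.5 N and contact force between the fingers and tongue_1 below 0.1 N and contact force between the fingers and tongue_3 below 0.1 N and contact force between the fingers and tongue_4 below 0.1 N), for 0.02 s.
4. the hand is off the drum again and the note rings for 0.2 s (all of step 2), for 0.2 s.
5. a fingertip taps the third longest tongue, and no other tongue (over 0.5 N) (contact force between the fingers and tongue_3 above 0.5 N and contact force between the fingers and tongue_1 below 0.1 N and contact force between the fingers and tongue_2 below 0.1 N and contact force between the fingers and tongue_4 below 0.1 N), for 0.02 s.
6. the hand is off the drum again and the note rings for 0.2 s (all of step 4), for 0.2 s.
7. a fingertip taps the shortest (highest note) tongue, and no other tongue (over 0.5 N) (contact force between the fingers and tongue_4 above 0.5 N and contact force between the fingers and tongue_1 below 0.1 N and contact force between the fingers and tongue_2 below 0.1 N and contact force between the fingers and tongue_3 below 0.1 N), for 0.02 s.
8. the hand is off the drum again and the note rings for 0.2 s (all of step 6), for 0.2 s.
At the end, for the whole second after the job is handed in: All four tongues have been tapped in turn, longest to shortest; the drum stands flat and at rest within 20 mm of where it was, and the mallets, tuner, jar, mortar, bird, candlestick and chisel are upright as they were, within 20 mm of where they were (distance of each of drum, mallet_a, mallet_b, tuner, jar, mortar, bird, candlestick, chisel from where it was at the start of the episode below 0.02 m and angle between drum's own z axis and vertical below 0.03 rad and linear speed of drum below 0.01 m/s and angle between each of mallet_a, mallet_b, tuner, jar, mortar, bird, candlestick, chisel's own z axis and vertical below 0.15 rad); the robot touches nothing.
It fails at once if the drum is pushed or struck hard (over 15 N) (contact force between any of the fingers, the arm and drum above 15 N).
It fails at once if the drum is shoved more than 20 mm, lifted or tipped (distance of drum from where it was at the start of the episode above 0.02 m or height (world z) of drum above 0.006 m or angle between drum's own z axis and vertical above 0.06 rad).
It fails at once if a mallet is picked up or moved more than 20 mm (distance of any of mallet_a, mallet_b from where it was at the start of the episode above 0.02 m).
It fails at once if another ware or the tuner is knocked more than 20 mm or over (distance of any of tuner, jar, mortar, bird, candlestick, chisel from where it was at the start of the episode above 0.02 m or angle between any of tuner, jar, mortar, bird, candlestick, chisel's own z axis and vertical above 0.3 rad).
It also fails if it takes over 43 s, if anything falls off the work surface, if the arm or the gripper's body presses on something with over 40 N, if the wrist force passes 120 N, or if a joint passes its speed limit or range.

## Working session

There is one attempt and no reset: what is moved stays moved. The work goes in short steps, Python scripts to look and compute and a tool call to move; the robot and the scene stay as the last step left them, time stands still between calls to the robot, and variables do not carry over. Pictures are saved under pics/ and viewed, at most 10 in all, crops included, and the job is handed in when it is done.

Besides the shell and the picture viewer there is one more tool, called after "Emit:" in YAML: its name, and indented under it one key for each argument. arm_command: Moves the arm, as the interface text tells. Shifts and turns lie within -1 to 1; 1 stands for 120 mm of shift or pi/4 rad of turn. Its arguments: {"type":"object","properties":{"increments":{"type":"array"},"grip_force":{"type":"number"}},"required":["increments"]}

```bash
mkdir -p pics; python3 - <<'E'
from rig import ctrl
import cv2,numpy as np
for n in("scene","side"):
    cv2.imwrite(f"pics/{n}0.png",ctrl.capture(n)[...,::-1])
    c=ctrl.camera_info(n); print(n,np.round(c["K"],1).tolist(),np.round(-np.array(c["R"]).T@c["t"]),np.round(c["R"],2).tolist())
print(ctrl.sense())
E
```

```text
scene [[516.0, 0.0, 318.4], [0.0, 516.0, 204.4], [0.0, 0.0, 1.0]] [1018. -462. 1204.] [[0.7, 0.71, 0.0], [0.61, -0.6, -0.52], [-0.37, 0.37, -0.85]]
side [[415.7, 0.0, 316.7], [0.0, 415.7, 197.7], [0.0, 0.0, 1.0]] [ 360. -894.  667.] [[0.98, -0.17, 0.01], [-0.09, -0.52, -0.85], [0.15, 0.84, -0.53]]
{'time_s': 0.1, 'joints': array([-1.44739921e+00,  3.13406886e-01,  1.49832710e+00, -6.20505220e-06,
        1.33098133e+00, -2.23379054e-01]), 'dq': array([-0.00147131, -0.00119036, -0.00067406,  0.00121731, -0.00075127,
       -0.00036029]), 'tau': array([ 3.72190814e-03, -4.12895358e+01, -2.60140926e+01, -1.14879945e-04,
        2.99938241e-03, -2.34907480e-07]), 'eef_pos': array([ 178.39594748, -493.49327944,  194.79855386]), 'ee_rot': array([-5.60780033e-04,  9.85005625e-01,  1.72521315e-01,  2.50402219e-05]), 'force': array([0.1467063 , 0.06511022, 0.06529263]), 'wrist_torque': array([ 0.06074332,  0.00159817, -0.00333197]), 'grip_force': 0.0, 'grip_width': 1.002484873731802}
```

View pics/scene0.png

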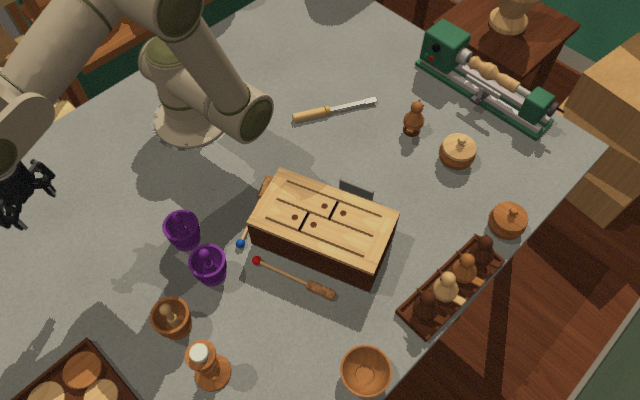

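View pics/side0.png

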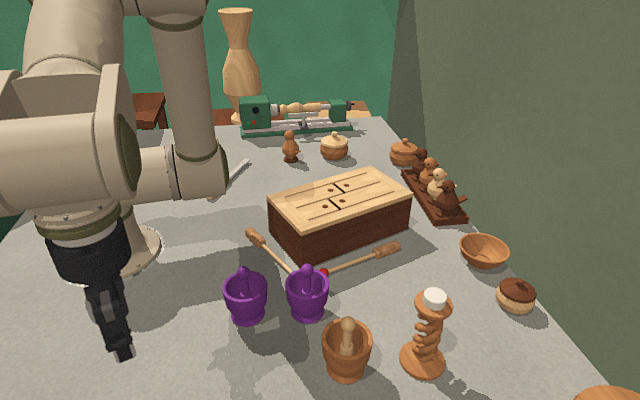

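The drum's top is in the middle of the scene view, with corners near (280,171), (398,208), (375,268) and (250,225). Four dots show near (324,206), (343,213), (295,217) and (313,224). Next I'll measure them and check in an enlarged crop.

```bash
cat >h.py <<'E'
import cv2,numpy as np
from rig import ctrl
def ray(n,p,z=120.):
    c=ctrl.camera_info(n);K,R,t=[np.array(c[k],float) for k in("K","R","t")]
    u=cv2.undistortPoints(np.array(p,float).reshape(-1,1,2),K,np.array(c["dist"],float)).reshape(-1,2)
    d=np.c_[u,np.ones(len(u))]@R; o=-R.T@t
    return o+d*((z-o[2])/d[:,2])[:,None]
def top(im):
    h=cv2.cvtColor(im,cv2.COLOR_RGB2HSV)
    return h
E
python3 - <<'E'
from h import *
for n,(x0,x1,y0,y1) in {"scene":(235,415,160,290),"side":(255,425,160,270)}.items():
    im=ctrl.capture(n);h=cv2.cvtColor(im,cv2.COLOR_RGB2HSV)
    m=((h[...,2]>130)&(h[...,1]>60)).astype(np.uint8)*255
    z=np.zeros_like(m);z[y0:y1,x0:x1]=m[y0:y1,x0:x1]
    cs,_=cv2.findContours(z,cv2.RETR_EXTERNAL,cv2.CHAIN_APPROX_NONE)
    c=cv2.convexHull(max(cs,key=cv2.contourArea))
    q=cv2.approxPolyDP(c,8,True).reshape(-1,2);print(n,"quad",q.tolist(),np.round(ray(n,q)[:,:2]).tolist())
    f=np.zeros_like(m);cv2.fillConvexPoly(f,c,255)
    f=cv2.erode(f,np.ones((5,5)))
    hole=((im.astype(int).sum(2)<330)*255).astype(np.uint8)&f
    k,l,s,ce=cv2.connectedComponentsWithStats(hole)
    for i in range(1,k):
        if s[i,4]>5: print(s[i].tolist(),np.round(ce[i],1),np.round(ray(n,ce[i])[0,:2],1))
    cv2.imwrite(f"pics/{n}1.png",cv2.resize(im[y0:y1,x0:x1,::-1],None,fx=4,fy=4,interpolation=cv2.INTER_CUBIC))
E
```

```text
scene quad [[265, 176], [281, 167], [399, 211], [374, 272], [248, 223]] [[389.0, -30.0], [396.0, 18.0], [697.0, 134.0], [763.0, -30.0], [463.0, -151.0]]
[267, 181, 3, 3, 7] [268. 182.] [407.7 -36.7]
[266, 180, 116, 78, 739] [322.3 218.1] [579.2 -13.5]
[258, 193, 5, 7, 13] [260.1 195.6] [424.4 -78. ]
[322, 204, 6, 5, 24] [324.3 205.7] [557.8  14.9]
[340, 211, 6, 5, 26] [342.7 212.9] [603.9  32.3]
[292, 215, 6, 5, 26] [294.5 217. ] [529.6 -59.3]
[310, 222, 7, 6, 26] [313.  224.3] [575.6 -41.6]
side quad [[413, 192], [304, 234], [266, 196], [369, 165]] [[764.0, -36.0], [462.0, -167.0], [391.0, 7.0], [695.0, 129.0]]
[332, 183, 14, 11, 30] [338.8 188. ] [580.8  15.3]
[344, 184, 5, 3, 9] [346.  184.8] [603.3  28.8]
[328, 189, 5, 3, 11] [330.  189.6] [556.5  11.1]
[328, 198, 13, 13, 31] [334.4 204.3] [553.1 -59.8]
[340, 200, 5, 2, 10] [342.  200.5] [575.3 -45.7]
[323, 205, 5, 3, 13] [324.7 206. ] [528.2 -63.3]
```

View pics/scene1.png

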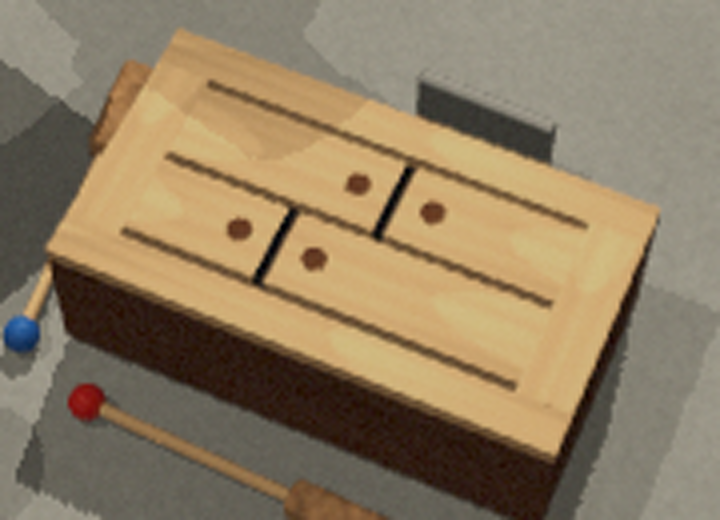

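The two cross slits settle which way round the drum stands. Along the image's left-to-right axis, the back row's slit is 15 mm right of the drum's middle and the front row's is 38 mm left of it. The description puts the slits at +39 mm (+y row) and -14 mm (-y row), so the drum's +x points left and its +y to the front.

| Tongue | Place on the drum | Pixel | Position (mm) |
|---|---|---|---|
| 1 | front right | (313,224) | (575.5, -43.6) |
| 2 | back left | (324,206) | (557, 13) |
| 3 | back right | (343,213) | (603.6, 30.5) |
| 4 | front left | (294,217) | (529, -61) |

The visible lengths in the crop agree with this. The tool yaw already matches the drum. I'll shut the hand, raise it and cross over.

Emit:
arm_command:
  increments:
    - {"offset": [0,0,-0.25],"dr": [0,0,0],"hand": -1}
    - {"offset": [0,0,-0.25],"dr": [0,0,0],"hand": -1}
    - {"offset": [0.29,-0.16,0],"dr": [0,0,0],"hand": -1}
    - {"offset": [0.29,-0.16,0],"dr": [0,0,0],"hand": -1}
    - {"offset": [0.29,-0.16,0],"dr": [0,0,0],"hand": -1}
    - {"offset": [0.29,-0.16,0],"dr": [0,0,0],"hand": -1}
    - {"offset": [0.29,-0.16,0],"dr": [0,0,0],"hand": -1}
    - {"offset": [0.29,-0.16,0],"dr": [0,0,0],"hand": -1}

```text
time_s: 1.0
eef_pos: [336.4, -313.0, 255.3]
ee_rot: [-0.0, 0.985, 0.172, 0.0]
force: [0.1, -0.4, 0.7]
grip_width: 0.001
grip_force: 0.0
```

Emit:
arm_command:
  increments:
    - {"offset": [0.29,-0.16,0],"dr": [0,0,0],"hand": -1}
    - {"offset": [0.29,-0.16,0],"dr": [0,0,0],"hand": -1}
    - {"offset": [0.29,-0.16,0],"dr": [0,0,0],"hand": -1}
    - {"offset": [0.29,-0.16,0],"dr": [0,0,0],"hand": -1}
    - {"offset": [0.29,-0.16,0],"dr": [0,0,0],"hand": -1}
    - {"offset": [0.29,-0.16,0],"dr": [0,0,0],"hand": -1}
    - {"offset": [0,0,0],"dr": [0,0,0],"hand": -1}
    - {"offset": [0,0,0],"dr": [0,0,0],"hand": -1}

```text
time_s: 1.8
eef_pos: [492.9, -134.8, 255.0]
ee_rot: [-0.0, 0.985, 0.173, -0.0]
force: [-0.1, -0.8, 0.6]
grip_width: 0.0
grip_force: 0.0
```

```bash
cat >>h.py <<'E'
from scipy.spatial.transform import Rotation
D=np.array([[575.5,-43.6,120],[557.2,13,120],[603.6,30.5,120],[528.9,-61.3,120]])
def go(i):
    s=ctrl.sense();q=s["ee_rot"];R=Rotation.from_quat(np.r_[q[1:],q[0]]).as_matrix()
    print(round(s["time_s"],2),s["eef_pos"].round(1),"x,y axes",R[:2,:2].round(3).tolist(),"f",s["force"].round(2),"grip",round(s["grip_width"],2),"units",(R.T@(D[i]-s["eef_pos"])/120).round(3))
E
python3 -c "
from h import *
go(0)"
```

```text
1.8 [ 492.9 -134.8  255. ] x,y axes [[0.94, 0.341], [0.341, -0.94]] f [-0.08 -0.79  0.61] grip 0.0 units [ 0.907 -0.479  1.124]
```

Emit:
arm_command:
  increments:
    - {"offset": [0.302,-0.16,0],"dr": [0,0,0],"hand": -1}
    - {"offset": [0.302,-0.16,0],"dr": [0,0,0],"hand": -1}
    - {"offset": [0.302,-0.16,0],"dr": [0,0,0],"hand": -1}
    - {"offset": [0,0,0.25],"dr": [0,0,0],"hand": -1}
    - {"offset": [0,0,0.25],"dr": [0,0,0],"hand": -1}
    - {"offset": [0,0,0.25],"dr": [0,0,0],"hand": -1}
    - {"offset": [0,0,0.2],"dr": [0,0,0],"hand": -1}
    - {"offset": [0,0,0],"dr": [0,0,0],"hand": -1}

```text
time_s: 2.6
eef_pos: [573.5, -44.9, 138.4]
ee_rot: [-0.001, 0.985, 0.172, -0.003]
force: [-0.1, 0.3, -0.2]
grip_width: 0.002
grip_force: 0.0
```

```bash
python3 -c "
from h import *
go(0)
a=ctrl.capture('scene')[150:290,220:420];b=ctrl.capture('side')[140:280,240:440]
cv2.imwrite('pics/c.png',cv2.resize(np.hstack([a,b])[...,::-1],None,fx=2,fy=2))"
```

```text
2.6 [573.5 -44.9 138.4] x,y axes [[0.941, 0.338], [0.338, -0.941]] f [-0.14  0.34 -0.19] grip 0.0 units [ 0.02  -0.004  0.153]
```

View pics/c.png

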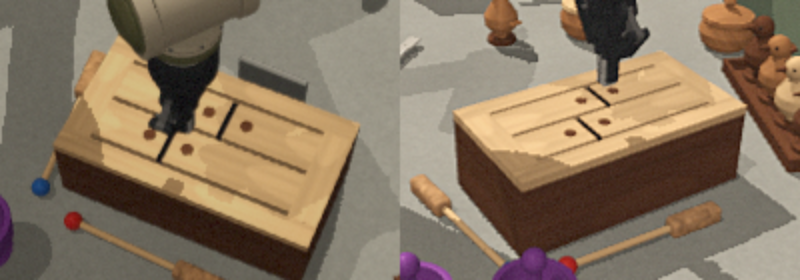

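The dark fingertip is at about scene (307,212) and side (343,181). That looks farther from dot 1, at scene (313,224) and side (342,200), than the pose says, so I'll triangulate it.

```bash
python3 - <<'E'
from h import *
for n in("scene","side"):
    c=ctrl.camera_info(n)
    for X in ([573.5,-44.9,138.4],[573.5,-44.9,120]):
        p,_=cv2.projectPoints(np.array([X]),cv2.Rodrigues(np.array(c["R"]))[0],np.array(c["t"],float),np.array(c["K"]),np.array(c["dist"]));print(n,p.ravel().round(1))
im=ctrl.capture('scene')[195:235,285:345];b=ctrl.capture('side')[160:220,310:370]
cv2.imwrite('pics/d.png',np.hstack([cv2.resize(im,(600,400)),cv2.resize(b,(400,400))[:,100:300]])[...,::-1])
E
```

```text
scene [311.3 220.8]
scene [311.4 224.6]
side [341.5 194.1]
side [341.2 200.4]
```

View pics/d.png

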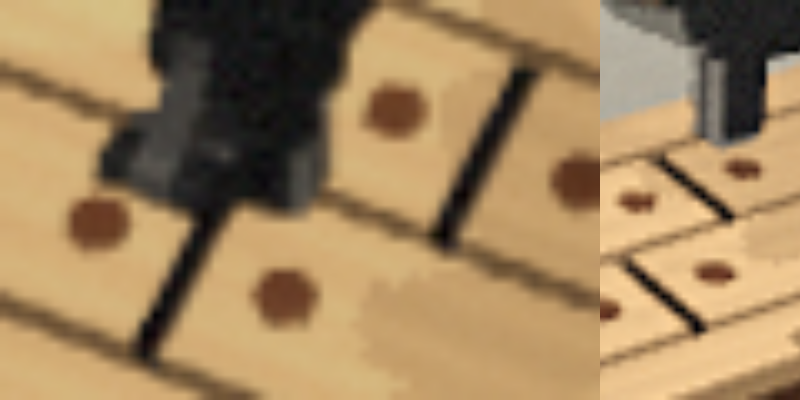

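```bash
python3 - <<'E'
from h import *
def tri(p,q):
    o=[];d=[]
    for n,x in(("scene",p),("side",q)):
        a=ray(n,[x],0.)[0];b=ray(n,[x],300.)[0];o.append(a);d.append((b-a)/np.linalg.norm(b-a))
    A=sum(np.eye(3)-np.outer(v,v) for v in d);B=sum((np.eye(3)-np.outer(v,v))@u for u,v in zip(o,d));return np.linalg.solve(A,B).round(1)
print(tri((309.5,216),(344.5,181.3)),tri((313,224.3),(342,200.5)))
c=ctrl.camera_info("wrist");print(np.round(-np.array(c["R"]).T@c["t"]),np.round(c["R"],2).tolist(),np.round(c["K"],0).tolist())
p,_=cv2.projectPoints(np.vstack([D,[573.5,-44.9,138.4]]),cv2.Rodrigues(np.array(c["R"]))[0],np.array(c["t"],float),np.array(c["K"]),np.array(c["dist"]));print(p.reshape(-1,2).round(0).tolist())
cv2.imwrite('pics/w.png',ctrl.capture('wrist')[...,::-1]);print(ctrl.sense()["joints"].round(3))
E
```

```text
[577.8 -54.3 178.7] [575.7 -41.4 117.9]
[642. -20. 321.] [[0.34, -0.94, 0.0], [-0.9, -0.33, 0.28], [-0.26, -0.1, -0.96]] [[299.0, 0.0, 315.0], [0.0, 299.0, 195.0], [0.0, 0.0, 1.0]]
[[314.0, 211.0], [231.0, 208.0], [224.0, 138.0], [315.0, 273.0], [315.0, 223.0]]
[-0.28   0.47   1.411 -0.     1.258  0.945]
```

View pics/w.png

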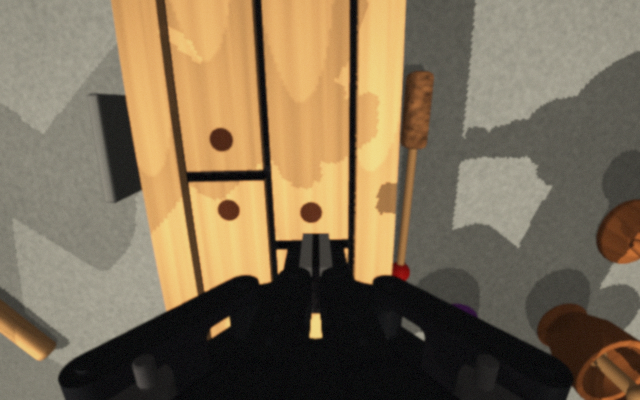

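The wrist view puts dot 1 at (311,212), within 3 px of my estimate, so the position across the drum is right. The fingers are shut, with their tips near (315,236). Triangulation puts the visible tip higher than the TCP reading, so I'll come down slowly and watch the force.

Emit:
arm_command:
  increments:
    - {"offset": [0.01,0,0.05],"dr": [0,0,0],"hand": -1}
    - {"offset": [0.01,0,0.04],"dr": [0,0,0],"hand": -1}
    - {"offset": [0,0,0.02],"dr": [0,0,0],"hand": -1}
    - {"offset": [0,0,0.02],"dr": [0,0,0],"hand": -1}
    - {"offset": [0,0,0.015],"dr": [0,0,0],"hand": -1}
    - {"offset": [0,0,0],"dr": [0,0,0],"hand": -1}

```text
time_s: 3.45
eef_pos: [577.7, -43.2, 123.7]
ee_rot: [-0.0, 0.985, 0.173, -0.0]
force: [0.2, 0.4, 0.1]
grip_width: 0.0
grip_force: 0.0
```

```bash
python3 -c "
from h import *
go(0)"
```

```text
3.45 [577.7 -43.2 123.7] x,y axes [[0.94, 0.34], [0.34, -0.94]] f [0.2  0.38 0.1 ] grip 0.0 units [-0.018 -0.003  0.031]
```

Emit:
arm_command:
  increments:
    - {"offset": [0,0,0.015],"dr": [0,0,0],"hand": -1}
    - {"offset": [0,0,0.015],"dr": [0,0,0],"hand": -1}
    - {"offset": [0,0,0.015],"dr": [0,0,0],"hand": -1}
    - {"offset": [0,0,0],"dr": [0,0,0],"hand": -1}

```text
time_s: 3.85
eef_pos: [577.7, -43.2, 118.2]
ee_rot: [-0.0, 0.985, 0.173, -0.0]
force: [0.7, -0.1, 0.1]
grip_width: -0.005
grip_force: 0.0
```

Emit:
arm_command:
  increments:
    - {"offset": [0,0,0.015],"dr": [0,0,0],"hand": -1}
    - {"offset": [0,0,0.015],"dr": [0,0,0],"hand": -1}
    - {"offset": [0,0,0],"dr": [0,0,0],"hand": -1}

```text
time_s: 4.15
eef_pos: [577.6, -43.2, 114.6]
ee_rot: [-0.0, 0.985, 0.173, -0.0]
force: [0.5, -0.0, -0.6]
grip_width: 0.001
grip_force: 0.0
```

```bash
python3 - <<'E'
from h import *
im=ctrl.capture('scene')[195:235,285:345];b=ctrl.capture('side')[160:220,310:370]
cv2.imwrite('pics/e.png',np.hstack([cv2.resize(im,(480,320)),cv2.resize(b,(320,320))])[...,::-1])
go(0)
E
```

```text
4.25 [577.8 -43.2 114.9] x,y axes [[0.94, 0.34], [0.34, -0.94]] f [-0.11  0.61  0.39] grip -0.0 units [-0.019 -0.003 -0.043]
```

View pics/e.png

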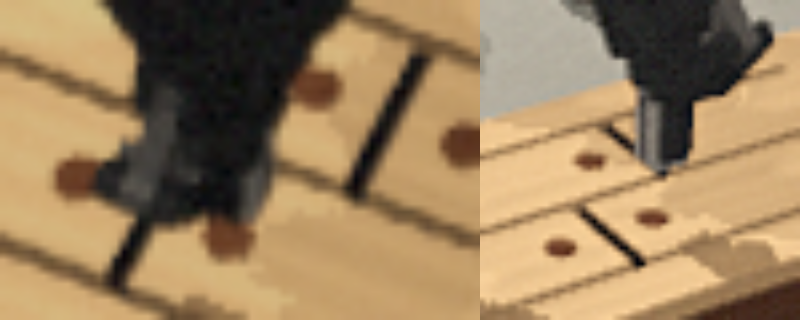

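At this height the side view shows the tip at about (345,192), still clear of the tongue surface at row 200 or more. The scene view agrees, leaving some 25 mm to go. The real tips stand behind the nominal TCP, so I'll keep going down in small steps guided by force.

Emit:
arm_command:
  increments:
    - {"offset": [-0.01,0,0.02],"dr": [0,0,0],"hand": -1}
    - {"offset": [-0.01,0,0.02],"dr": [0,0,0],"hand": -1}
    - {"offset": [0,0,0],"dr": [0,0,0],"hand": -1}

```text
time_s: 4.55
eef_pos: [575.2, -44.0, 109.7]
ee_rot: [-0.0, 0.985, 0.173, -0.0]
force: [-0.3, 0.5, 0.6]
grip_width: 0.003
grip_force: 0.0
```

Emit:
arm_command:
  increments:
    - {"offset": [0,0,0.02],"dr": [0,0,0],"hand": -1}
    - {"offset": [0,0,0.015],"dr": [0,0,0],"hand": -1}
    - {"offset": [0,0,0],"dr": [0,0,0],"hand": -1}

```text
time_s: 4.85
eef_pos: [575.4, -44.0, 105.6]
ee_rot: [-0.0, 0.985, 0.173, -0.0]
force: [-0.1, -0.4, -0.3]
grip_width: -0.004
grip_force: 0.0
```

Emit:
arm_command:
  increments:
    - {"offset": [0,0,0.02],"dr": [0,0,0],"hand": -1}
    - {"offset": [0,0,0.015],"dr": [0,0,0],"hand": -1}
    - {"offset": [0,0,0],"dr": [0,0,0],"hand": -1}

```text
time_s: 5.15
eef_pos: [575.4, -44.0, 101.4]
ee_rot: [-0.0, 0.985, 0.173, -0.0]
force: [0.2, -0.0, 0.2]
grip_width: 0.0
grip_force: 0.0
```

```bash
python3 - <<'E'
from h import *
im=ctrl.capture('scene')[195:235,285:345];b=ctrl.capture('side')[160:220,310:370]
cv2.imwrite('pics/f.png',np.hstack([cv2.resize(im,(480,320)),cv2.resize(b,(320,320))])[...,::-1])
go(0)
E
```

```text
5.25 [575.5 -44.  101.7] x,y axes [[0.94, 0.34], [0.34, -0.94]] f [-0.41  0.03  0.28] grip -0.0 units [ 0.001 -0.003 -0.153]
```

View pics/f.png

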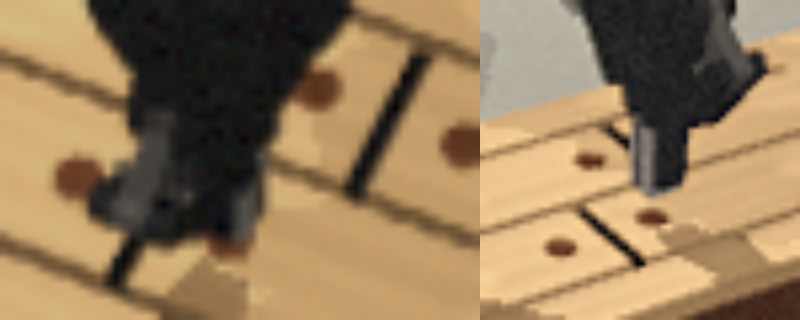

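The side view still shows about 20 mm between the tip, at about (343,196), and the tongue at about row 203. The tip is in line with dot 1 and nothing else is near contact, so I'll continue.

Emit:
arm_command:
  increments:
    - {"offset": [0,0,0.02],"dr": [0,0,0],"hand": -1}
    - {"offset": [0,0,0.02],"dr": [0,0,0],"hand": -1}
    - {"offset": [0,0,0],"dr": [0,0,0],"hand": -1}

```text
time_s: 5.55
eef_pos: [575.3, -44.0, 96.5]
ee_rot: [-0.0, 0.985, 0.173, -0.0]
force: [0.3, -0.2, -0.3]
grip_width: -0.0
grip_force: 0.0
```

Emit:
arm_command:
  increments:
    - {"offset": [0,0,0.02],"dr": [0,0,0],"hand": -1}
    - {"offset": [0,0,0.015],"dr": [0,0,0],"hand": -1}
    - {"offset": [0,0,0],"dr": [0,0,0],"hand": -1}

```text
time_s: 5.85
eef_pos: [575.4, -44.0, 92.3]
ee_rot: [-0.0, 0.985, 0.173, -0.0]
force: [0.3, -0.4, 1.3]
grip_width: -0.005
grip_force: 0.0
```

Emit:
arm_command:
  increments:
    - {"offset": [0,0,0.015],"dr": [0,0,0],"hand": -1}
    - {"offset": [0,0,0],"dr": [0,0,0],"hand": -1}

```text
time_s: 6.05
eef_pos: [575.4, -44.0, 90.7]
ee_rot: [-0.0, 0.985, 0.173, -0.0]
force: [-0.0, 0.1, 0.6]
grip_width: -0.003
grip_force: 0.0
```

Emit:
arm_command:
  increments:
    - {"offset": [0,0,0.015],"dr": [0,0,0],"hand": -1}
    - {"offset": [0,0,0.01],"dr": [0,0,0],"hand": -1}
    - {"offset": [0,0,0],"dr": [0,0,0],"hand": -1}

```text
time_s: 6.35
eef_pos: [575.4, -44.0, 87.7]
ee_rot: [-0.0, 0.985, 0.173, -0.0]
force: [0.4, -0.1, -0.6]
grip_width: 0.0
grip_force: 0.0
```

Emit:
arm_command:
  increments:
    - {"offset": [0,0,0.015],"dr": [0,0,0],"hand": -1}
    - {"offset": [0,0,0.015],"dr": [0,0,0],"hand": -1}
    - {"offset": [0,0,0],"dr": [0,0,0],"hand": -1}

```text
time_s: 6.65
eef_pos: [575.4, -44.0, 84.0]
ee_rot: [-0.0, 0.985, 0.173, -0.0]
force: [-0.7, -0.6, 0.6]
grip_width: 0.003
grip_force: 0.0
```

Emit:
arm_command:
  increments:
    - {"offset": [0,0,0.015],"dr": [0,0,0],"hand": -1}
    - {"offset": [0,0,0.01],"dr": [0,0,0],"hand": -1}
    - {"offset": [0,0,0],"dr": [0,0,0],"hand": -1}

```text
time_s: 6.95
eef_pos: [575.7, -44.0, 81.5]
ee_rot: [0.0, 0.985, 0.173, 0.0]
force: [-0.3, -0.1, 4.4]
grip_width: -0.001
grip_force: 1.9
```

I have contact: 4.4 N at a nominal z of 81.5, so the surface is met near 84. Now I'll lift off, let the note ring, cross to dot 2 and come down gently.

Emit:
arm_command:
  increments:
    - {"offset": [0,0,-0.1],"dr": [0,0,0],"hand": -1}
    - {"offset": [0,0,-0.2],"dr": [0,0,0],"hand": -1}
    - {"offset": [0,0,0],"dr": [0,0,0],"hand": -1}
    - {"offset": [0,0,0],"dr": [0,0,0],"hand": -1}
    - {"offset": [0,0,0],"dr": [0,0,0],"hand": -1}
    - {"offset": [0.01,-0.25,0],"dr": [0,0,0],"hand": -1}
    - {"offset": [0.01,-0.25,0],"dr": [0,0,0],"hand": -1}
    - {"offset": [0,0,0],"dr": [0,0,0],"hand": -1}

```text
time_s: 7.75
eef_pos: [556.1, 15.9, 116.7]
ee_rot: [-0.001, 0.985, 0.174, -0.001]
force: [-0.1, -0.9, 0.3]
grip_width: 0.003
grip_force: 0.0
```

```bash
python3 -c "
from h import *
go(1)"
```

```text
7.75 [556.1  15.9 116.7] x,y axes [[0.94, 0.342], [0.342, -0.94]] f [-0.05 -0.87  0.33] grip 0.0 units [ 0.001  0.026 -0.028]
```

Emit:
arm_command:
  increments:
    - {"offset": [0,0.015,0.1],"dr": [0,0,0],"hand": -1}
    - {"offset": [0,0,0.09],"dr": [0,0,0],"hand": -1}
    - {"offset": [0,0,0.05],"dr": [0,0,0],"hand": -1}
    - {"offset": [0,0,0.015],"dr": [0,0,0],"hand": -1}
    - {"offset": [0,0,0.015],"dr": [0,0,0],"hand": -1}
    - {"offset": [0,0,0.01],"dr": [0,0,0],"hand": -1}
    - {"offset": [0,0,0],"dr": [0,0,0],"hand": -1}

```text
time_s: 8.45
eef_pos: [558.1, 11.4, 83.8]
ee_rot: [0.0, 0.985, 0.172, 0.0]
force: [0.4, -0.0, 0.4]
grip_width: 0.001
grip_force: 0.1
```

Emit:
arm_command:
  increments:
    - {"offset": [0,0,0.015],"dr": [0,0,0],"hand": -1}
    - {"offset": [0,0,0.015],"dr": [0,0,0],"hand": -1}
    - {"offset": [0,0,0],"dr": [0,0,0],"hand": -1}

```text
time_s: 8.75
eef_pos: [558.2, 11.4, 80.5]
ee_rot: [0.0, 0.985, 0.173, 0.0]
force: [-1.2, -0.5, 5.4]
grip_width: -0.005
grip_force: 2.7
```

Emit:
arm_command:
  increments:
    - {"offset": [0,0,-0.1],"dr": [0,0,0],"hand": -1}
    - {"offset": [0,0,-0.15],"dr": [0,0,0],"hand": -1}
    - {"offset": [0,0,0],"dr": [0,0,0],"hand": -1}
    - {"offset": [0,0,0],"dr": [0,0,0],"hand": -1}
    - {"offset": [0,0,0],"dr": [0,0,0],"hand": -1}
    - {"offset": [0.2,-0.01,0],"dr": [0,0,0],"hand": -1}
    - {"offset": [0.2,-0.01,0],"dr": [0,0,0],"hand": -1}
    - {"offset": [0,0,0],"dr": [0,0,0],"hand": -1}

```text
time_s: 9.55
eef_pos: [603.4, 30.9, 109.0]
ee_rot: [-0.0, 0.985, 0.173, -0.0]
force: [-0.8, -0.1, -0.1]
grip_width: -0.001
grip_force: 0.0
```

```bash
python3 -c "
from h import *
go(2)"
```

```text
9.55 [603.4  30.9 109. ] x,y axes [[0.94, 0.341], [0.341, -0.94]] f [-0.8  -0.12 -0.08] grip -0.0 units [-0.     0.004 -0.092]
```

Emit:
arm_command:
  increments:
    - {"offset": [0,0,0.1],"dr": [0,0,0],"hand": -1}
    - {"offset": [0,0,0.07],"dr": [0,0,0],"hand": -1}
    - {"offset": [0,0,0.02],"dr": [0,0,0],"hand": -1}
    - {"offset": [0,0,0.015],"dr": [0,0,0],"hand": -1}
    - {"offset": [0,0,0.015],"dr": [0,0,0],"hand": -1}
    - {"offset": [0,0,0.015],"dr": [0,0,0],"hand": -1}
    - {"offset": [0,0,0],"dr": [0,0,0],"hand": -1}

```text
time_s: 10.25
eef_pos: [602.4, 30.0, 82.2]
ee_rot: [0.0, 0.985, 0.173, 0.0]
force: [-2.2, -1.0, 3.2]
grip_width: -0.002
grip_force: 1.4
```

Emit:
arm_command:
  increments:
    - {"offset": [0,0,-0.1],"dr": [0,0,0],"hand": -1}
    - {"offset": [0,0,-0.15],"dr": [0,0,0],"hand": -1}
    - {"offset": [0,0,0],"dr": [0,0,0],"hand": -1}
    - {"offset": [0,0,0],"dr": [0,0,0],"hand": -1}
    - {"offset": [0,0,0],"dr": [0,0,0],"hand": -1}
    - {"offset": [-0.28,0.17,0],"dr": [0,0,0],"hand": -1}
    - {"offset": [-0.28,0.17,0],"dr": [0,0,0],"hand": -1}
    - {"offset": [-0.28,0.17,0],"dr": [0,0,0],"hand": -1}

```text
time_s: 11.05
eef_pos: [527.0, -62.4, 111.1]
ee_rot: [-0.0, 0.985, 0.173, -0.001]
force: [1.1, -0.7, -0.1]
grip_width: 0.002
grip_force: 0.0
```

Emit:
arm_command:
  increments:
    - {"offset": [0,0,0],"dr": [0,0,0],"hand": -1}
    - {"offset": [0,0,0],"dr": [0,0,0],"hand": -1}

```text
time_s: 11.25
eef_pos: [528.1, -62.0, 111.7]
ee_rot: [-0.0, 0.985, 0.172, -0.0]
force: [0.6, 0.1, 0.4]
grip_width: -0.001
grip_force: 0.0
```

```bash
python3 -c "
from h import *
go(3)"
```

```text
11.25 [528.1 -62.  111.7] x,y axes [[0.941, 0.339], [0.339, -0.941]] f [0.59 0.08 0.37] grip -0.0 units [ 0.008 -0.003 -0.07 ]
```

Emit:
arm_command:
  increments:
    - {"offset": [0,0,0.1],"dr": [0,0,0],"hand": -1}
    - {"offset": [0,0,0.08],"dr": [0,0,0],"hand": -1}
    - {"offset": [0,0,0.03],"dr": [0,0,0],"hand": -1}
    - {"offset": [0,0,0.015],"dr": [0,0,0],"hand": -1}
    - {"offset": [0,0,0.015],"dr": [0,0,0],"hand": -1}
    - {"offset": [0,0,0.015],"dr": [0,0,0],"hand": -1}
    - {"offset": [0,0,0],"dr": [0,0,0],"hand": -1}

```text
time_s: 11.95
eef_pos: [528.5, -61.5, 81.6]
ee_rot: [-0.0, 0.985, 0.173, 0.0]
force: [-2.2, 0.9, 4.1]
grip_width: 0.003
grip_force: 2.0
```

Emit:
arm_command:
  increments:
    - {"offset": [0,0,-0.1],"dr": [0,0,0],"hand": -1}
    - {"offset": [0,0,-0.25],"dr": [0,0,0],"hand": -1}
    - {"offset": [0,0,-0.3],"dr": [0,0,0],"hand": -1}
    - {"offset": [0,0,-0.2],"dr": [0,0,0],"hand": -1}
    - {"offset": [0,0,0],"dr": [0,0,0],"hand": -1}
    - {"offset": [0,0,0],"dr": [0,0,0],"hand": -1}
    - {"offset": [0,0,0],"dr": [0,0,0],"hand": -1}
    - {"offset": [0,0,0],"dr": [0,0,0],"hand": -1}

```text
time_s: 12.75
eef_pos: [527.9, -61.6, 182.4]
ee_rot: [-0.0, 0.985, 0.172, -0.001]
force: [-0.6, -0.4, 0.3]
grip_width: -0.001
grip_force: 0.0
```

```bash
python3 -c "
from h import *
go(3)
print(ctrl.finish_job())"
```

```text
12.75 [527.9 -61.6 182.4] x,y axes [[0.94, 0.34], [0.34, -0.94]] f [-0.59 -0.4   0.28] grip -0.0 units [0.009 0.001 0.52 ]
the job is handed in; nothing more can be done
None
```

I tapped the four tongues in order, longest to shortest, at about 3–5 N each with the hand lifted clear after every tap, and handed the job in at 12.75 s; the hand-in returned no verdict, and I took no closing picture to check that the drum and wares had stayed put.

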